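Put mixed-up service parts back on their colour-coded trays

ROBOT

A 6-joint arm with a two-finger parallel gripper is mounted at the origin on a cart in front of the work surface, level with it; the furniture and walls round the work are solid. World frame = base frame: x ahead of the robot, y to its left, z up, the work surface at z = 0. Lengths are in m, angles in rad, forces in N, time in s.
With the tool pointing down it reaches from about 0.35 to 0.95 m from the base axis. Payload 17.4 kg.
Tool frame: the origin (TCP) lies between the finger pads; the fingertips stand 14 mm ahead of it and the grasp point (between the pads) lies 5 mm behind it (tcp_to_tips is the distance from the TCP to the fingertips, in m); z points along the fingers, y is the line along which they close (so a half turn about z gives the same grasp; the last joint's range is limited). The gripper opens to 93 mm and grips with 3 to 60 N. Pads are 15 mm wide; open, the fingers measure 128 mm over their backs; the gripper's body (75 mm by 188 mm) begins 65 mm behind the grasp point.
Start: joints at [1.196, 0.116, 1.442, -0, 1.584, -0.038], TCP at [0.223, 0.637, 0.21] pointing down, gripper open.
Joint ranges: [-2.83, 2.83], [-0.83, 2.19], [0.07, 2.5], [-1.14, 4.28], [0.01, 3], [-2.97, 2.97]. Speed limits (rad/s): [1.89, 1.89, 2.22, 3.14, 3.14, 3.14].

INTERFACE

Orientations are given as a 3x3 rotation matrix whose columns are the frame's x, y, z axes.
In Python, from station import * gives the robot as it stands. The module is installed in compiled form; this text tells all that it offers. Calls block until the motion is done:
- movep(position, orientation): joint-space move of the TCP to a pose.
- move_l(position, rotation=None, vel=0.15, threshold=None): straight line of the TCP; rotation=None keeps the orientation; vel is the mean speed in m/s. With threshold (N) it stops when the force on the tool has changed by that much, and returns True; else False.
- goto_joints(angles): joint-space move.
- release() and grasp(): open the fingers fully, or close them until they stop; the grip force is fixed at half the most.
- dwell(seconds).
- inverse_kinematics(position, orientation): joint angles nearest the present ones, or None.
- get_image(name): name is "side" or "top"; returns a dict with "pixels" (420x560x3 uint8, red, green, blue), "fx", "fy", "cx", "cy" (pixels), "camera_from_world" (4x4, takes a point from world to camera coordinates). Camera axes: x right, y up, looking along -z (the intrinsics and any distortion apply to the point x, -y, -z); pixel columns grow to the right and rows downward; lengths in m; the calibration is good to about 2 mm. A picture is of the moment at which its call begins. There is no depth.
A pose or a line that the arm cannot do raises IKError and nothing moves.
- hand_in(): hands the job in; it is judged then, once.
Readings, each from a call of its own:
- get_t(): time.
- get_joint_pos(): joint angles.
- get_dq(): joint speeds.
- get_joint_efforts(): joint torques, N m.
- get_position(): TCP position.
- get_eef_rot(): TCP orientation.
- get_wrist_force(): force on the tool from outside, world axes, zero at the start.
- get_wrist_torque(): the same for the moment, N m.
- get_opening(): finger opening in m.
- get_gripper_force(): force on a finger pad.
Only numpy, scipy, OpenCV 4.12 (cv2) and the standard library are available. Lean on these libraries where they do the work, as an engineer would, in place of code of your own. Each camera call takes 0.05 s, during which the arm holds its last target. There are 200 camera calls.

TASK

On the coffee-machine repair bench four things stand on each other's job trays: change them round so that the pump ends on the red tray, the solenoid valve on the blue one, the tamper on the green one and the oil dropper bottle on the yellow one, each standing upright over the white dot in the middle of its tray. The black tray is free for parking; never put any of the four on the bare worktop or tip it over. Leave the milk pitcher where it is.

Things in the scene. Friction and masses are not known exactly. Their poses are not given: they have to be found in the camera images.
- pump: vibration pump lying on its steel yoke, dark coil, pale nozzles at both ends; 44 x 127 x 56 mm, about 0.4 kg. Origin under its middle, on the underside; its y axis runs along the nozzles, z up. The coil and yoke block, 44 mm wide across x, reaches from y = -19 to +33 mm and from 0 to 46 mm high: grip it across x at y = +7 mm, about 32 mm above the underside. The nozzles (20 mm thick, 12 to 34 mm up) reach to y = -64 and +64 mm and may overhang the tray.
- valve: solenoid valve standing upright, black coil block on a brass body; 46 x 48 x 58 mm, about 0.16 kg. Origin on the underside, z up. The coil block, x = -23 to +12 mm, y = -15 to +15 mm, 22 to 52 mm above the underside, is 30 mm wide across y: grip it across y at x = -5 mm, about 38 mm up.
- tamper: coffee tamper standing on its pale round foot, dark wooden handle up; foot 58 mm across and 26 mm high, whole height 85 mm, about 0.38 kg. Origin under the centre of the foot, z up along the handle. The round handle, up to 32 mm thick, reaches from 26 to 85 mm: grip it about 60 mm above the underside.
- dropper: small brown oil dropper bottle with a black rubber bulb, standing upright; round body 33 mm across and 70 mm high, whole height 102 mm, about 0.07 kg. Origin under the centre of the bottle, z up. Grip the body about 46 mm above the underside.
- tray_red: Red round tray, 112 mm across the outside, fixed to the worktop: flat floor 5 mm above the worktop, rim 4 mm thick and 9 mm high, inside width 104 mm, a thin white circle (64 mm) and dot round the centre of the floor, a small tab on one side. Origin on the worktop under the tray's centre, z up. A thing that does not belong to it stands on it at the start.
- tray_blue: Blue round tray, 112 mm across the outside, fixed to the worktop: flat floor 5 mm above the worktop, rim 4 mm thick and 9 mm high, inside width 104 mm, a thin white circle (64 mm) and dot round the centre of the floor, a small tab on one side. Origin on the worktop under the tray's centre, z up. A thing that does not belong to it stands on it at the start.
- tray_green: Green round tray, 112 mm across the outside, fixed to the worktop: flat floor 5 mm above the worktop, rim 4 mm thick and 9 mm high, inside width 104 mm, a thin white circle (64 mm) and dot round the centre of the floor, a small tab on one side. Origin on the worktop under the tray's centre, z up. A thing that does not belong to it stands on it at the start.
- tray_yellow: Yellow round tray, 112 mm across the outside, fixed to the worktop: flat floor 5 mm above the worktop, rim 4 mm thick and 9 mm high, inside width 104 mm, a thin white circle (64 mm) and dot round the centre of the floor, a small tab on one side. Origin on the worktop under the tray's centre, z up. A thing that does not belong to it stands on it at the start.
- tray_black: Black round tray, 112 mm across the outside, fixed to the worktop: flat floor 5 mm above the worktop, rim 4 mm thick and 9 mm high, inside width 104 mm, a thin white circle (64 mm) and dot round the centre of the floor, a small tab on one side. Origin on the worktop under the tray's centre, z up. It is empty at the start.
- pitcher: pale milk pitcher standing at the right of the trays, 77 x 102 x 92 mm, a bystander. Origin under its middle, z up.
Things that resemble listed ones, but are neither listed nor needed, are in the scene too. What is shaped like the pump but pink or purple is not meant.

How it is judged:
By the outcome, as a careful person would: the job done as asked, in the order asked, and still so for the second after the job is handed in, with the robot touching nothing.
It also fails if it takes over 136 s, if anything falls off the work surface, if the arm or the gripper's body presses on something with over 40 N, if the wrist force passes 120 N, or if a joint passes its speed limit or range.

## Working session

There is one attempt and no reset: what is moved stays moved. The work goes in short steps, each a Python script; the robot and the scene stay as the last script left them, time stands still between calls to the robot, and variables do not carry over. Pictures are saved under pics/ and viewed, at most 14 in all, crops included, and the job is handed in when it is done.

```bash
mkdir -p pics; python3 - <<'E'
from station import *
import cv2,numpy as np
for n in("top","side"):
    d=get_image(n);cv2.imwrite(f"pics/{n}0.png",d["pixels"][:,:,::-1])
    T=np.array(d["camera_from_world"]);print(n,[d[k] for k in("fx","fy","cx","cy")],[k for k in d],np.round(T,3).tolist(),(-T[:3,:3].T@T[:3,3]).round(3))
E
```

```text
top [394.34411349696967, 394.34411349696967, 280.6335174369445, 212.24121767323211] ['pixels', 'fx', 'fy', 'cx', 'cy', 'camera_from_world'] [[0.016, -1.0, -0.023, -0.134], [0.994, 0.013, 0.11, -0.518], [-0.109, -0.025, 0.994, -1.304], [0.0, 0.0, 0.0, 1.0]] [ 0.374 -0.16   1.349]
side [514.8899274719203, 514.8899274719203, 283.6027671658419, 209.95458968962794] ['pixels', 'fx', 'fy', 'cx', 'cy', 'camera_from_world'] [[0.997, -0.072, -0.015, -0.502], [0.058, 0.645, 0.762, 0.05], [-0.045, -0.761, 0.648, -1.562], [0.0, 0.0, 0.0, 1.0]] [ 0.428 -1.256  0.966]
```

View pics/top0.png

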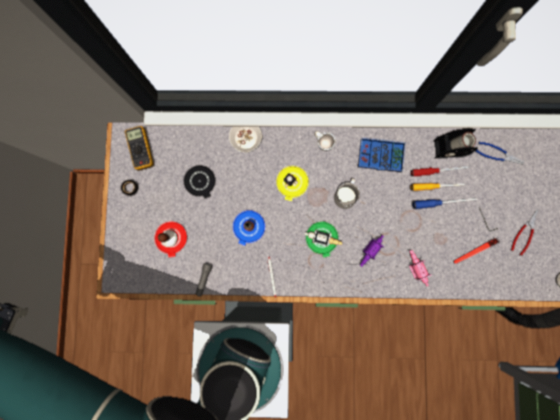

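View pics/side0.png

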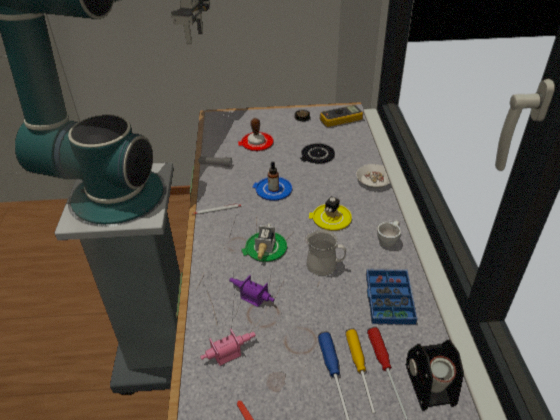

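```bash
cat > h.py <<'E'
from station import *
import cv2,numpy as np
from scipy.optimize import least_squares
def shot(n):
    d=get_image(n);d["T"]=np.array(d["camera_from_world"]);return d
def ray(d,uv,z):
    uv=np.atleast_2d(uv).astype(float);T=d["T"];R=T[:3,:3];c=-R.T@T[:3,3]
    v=np.c_[(uv[:,0]-d["cx"])/d["fx"],-(uv[:,1]-d["cy"])/d["fy"],-np.ones(len(uv))]@R
    return c+v*((z-c[2])/v[:,2])[:,None]
def proj(d,P):
    p=np.atleast_2d(P)@d["T"][:3,:3].T+d["T"][:3,3]
    return np.c_[d["cx"]+d["fx"]*p[:,0]/-p[:,2],d["cy"]-d["fy"]*p[:,1]/-p[:,2]]
def rect(d,c,z,half=.09,px=300):
    "metric picture of plane z round c: right = -y, up = +x"
    q=np.array([[c[0]+half,c[1]+half,z],[c[0]+half,c[1]-half,z],[c[0]-half,c[1]-half,z],[c[0]-half,c[1]+half,z]])
    H=cv2.getPerspectiveTransform(proj(d,q).astype(np.float32),np.float32([[0,0],[px,0],[px,px],[0,px]]))
    return cv2.warpPerspective(d["pixels"],H,(px,px),flags=cv2.INTER_CUBIC)
HUE=dict(red=(0,8),blue=(105,120),green=(55,80),yellow=(25,33))
SEED=dict(top=dict(red=(171,238),blue=(249,227),green=(323,238),yellow=(292,182),black=(200,181)),side=dict(red=(256,141),blue=(273,188),green=(266,247),yellow=(332,216),black=(318,153)))
def tray(d,n,name):
    hsv=cv2.cvtColor(d["pixels"],cv2.COLOR_RGB2HSV)
    if name=="black":m=(hsv[...,2]<70)
    else:
        lo,hi=HUE[name];h=hsv[...,0].astype(int);m=(hsv[...,1]>130)&(hsv[...,2]>60)&(((h>=lo)&(h<=hi))|((name=="red")&(h>172)))
    yy,xx=np.indices(m.shape);s=SEED[n][name];m&=(np.hypot(xx-s[0],yy-s[1])<30)
    c=np.vstack([k[:,0] for k in cv2.findContours(m.astype(np.uint8),cv2.RETR_EXTERNAL,cv2.CHAIN_APPROX_NONE)[0]])
    hull=cv2.convexHull(c)[:,0]
    P=ray(d,c,.008)[:,:2];x=np.r_[ray(d,hull,.008)[:,:2].mean(0)]
    f=lambda x:np.hypot(*(P-x[:2]).T)-.0555
    r=least_squares(f,x,loss="cauchy",f_scale=.0015)
    return r.x,np.mean(abs(r.fun)<.003)
E
python3 - <<'E'
from h import *
D={n:shot(n) for n in("top","side")}
rows={n:[] for n in D}
for k in("red","blue","green","yellow","black"):
    r={n:tray(D[n],n,k) for n in D};print(k,[(r[n][0].round(4),round(r[n][1],2)) for n in r])
    c=(r["top"][0]+r["side"][0])/2
    for n in D:
        im=np.ascontiguousarray(rect(D[n],c,.005,px=260));cv2.circle(im,(130,130),int(.056/.18*260),(255,0,255),1);rows[n].append(im)
for n in D:
    a=rows[n]
    cv2.imwrite(f"pics/r_{n}.png",np.vstack([np.hstack(a[:3]),np.hstack(a[3:]+[0*a[0]])])[:,:,::-1])
E
```

```text
red [(array([0.4293, 0.2493]), np.float64(0.77)), (array([0.4292, 0.2399]), np.float64(0.53))]
blue [(array([ 0.4697, -0.0162]), np.float64(0.58)), (array([ 0.4701, -0.0249]), np.float64(0.42))]
green [(array([ 0.4347, -0.2714]), np.float64(0.28)), (array([ 0.4356, -0.272 ]), np.float64(0.36))]
yellow [(array([ 0.6282, -0.1642]), np.float64(0.64)), (array([ 0.6273, -0.1702]), np.float64(0.61))]
black [(array([0.6249, 0.1579]), np.float64(0.53)), (array([0.6269, 0.1468]), np.float64(0.8))]
```

View pics/r_top.png

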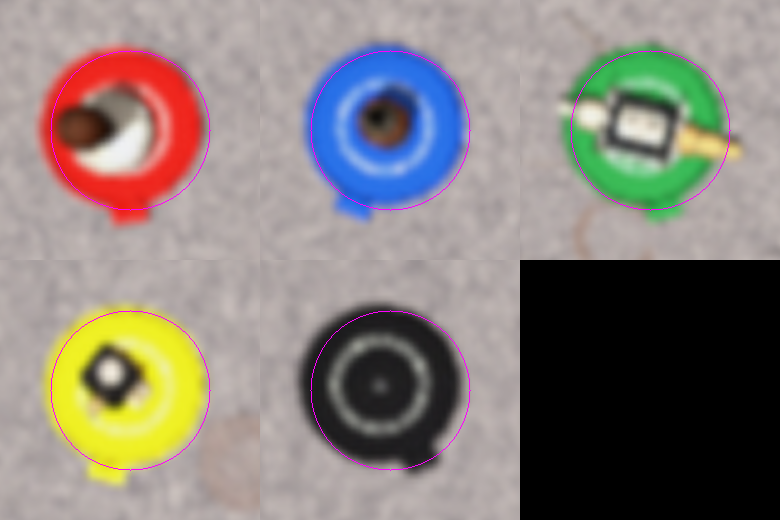

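View pics/r_side.png

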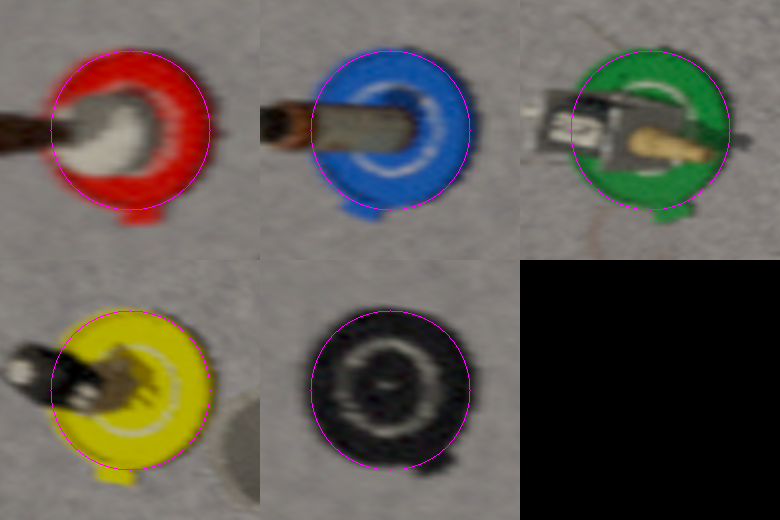

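```bash
cat >> h.py <<'E'
C0=dict(red=(.431,.247),blue=(.472,-.018),green=(.437,-.269),yellow=(.630,-.165),black=(.628,.157))
def ring(d,c,z=.005,px=360,half=.06):
    g=rect(d,c,z,half,px);hsv=cv2.cvtColor(g,cv2.COLOR_RGB2HSV).astype(float)
    s=g.min(2).astype(float);s-=cv2.GaussianBlur(s,(0,0),18)   # bright thin line
    yy,xx=np.indices(s.shape);k=2*half/px;X=half-(yy+.5)*k;Y=half-(xx+.5)*k
    x0=np.zeros(2)
    for it in range(4):
        r=np.hypot(X-x0[0],Y-x0[1]);m=(abs(r-.032)<(.009,.007,.005,.005)[it]);w=np.clip(s[m]-np.percentile(s[m],60),0,None)
        f=lambda x:np.sqrt(w)*(np.hypot(X[m]-x[0],Y[m]-x[1])-.0318)
        x0=least_squares(f,x0).x
    return np.array(c)+x0,x0
E
python3 - <<'E'
from h import *
D={n:shot(n) for n in("top","side")}
for k,c in C0.items(): print(k,[ring(D[n],c)[0].round(4) for n in D])
def crop(d,c,z,w,h,f):
    u=proj(d,[*c,z])[0].round().astype(int);print(u)
    return cv2.resize(d["pixels"][u[1]-h:u[1]+h,u[0]-w:u[0]+w],None,fx=f,fy=f,interpolation=cv2.INTER_CUBIC)
a=[crop(D[n],C0[k],.03,25,24,8) for k in("yellow","green") for n in D]
cv2.imwrite("pics/zoom.png",np.vstack([np.hstack(a[:2]),np.hstack(a[2:])])[:,:,::-1])
a=[crop(D[n],C0[k],.03,25,24,8) for k in("red","blue") for n in D]
cv2.imwrite("pics/zoom2.png",np.vstack([np.hstack(a[:2]),np.hstack(a[2:])])[:,:,::-1])
E
```

```text
red [array([0.4314, 0.2509]), array([0.4289, 0.2464])]
blue [array([ 0.4728, -0.017 ]), array([ 0.471 , -0.0213])]
green [array([ 0.4395, -0.2647]), array([ 0.436 , -0.2693])]
yellow [array([ 0.6299, -0.1631]), array([ 0.6286, -0.1668])]
black [array([0.6294, 0.1598]), array([0.6274, 0.1543])]
[292 180]
[333 209]
[323 237]
[266 239]
[169 237]
[257 134]
[248 226]
[273 181]
```

View pics/zoom.png

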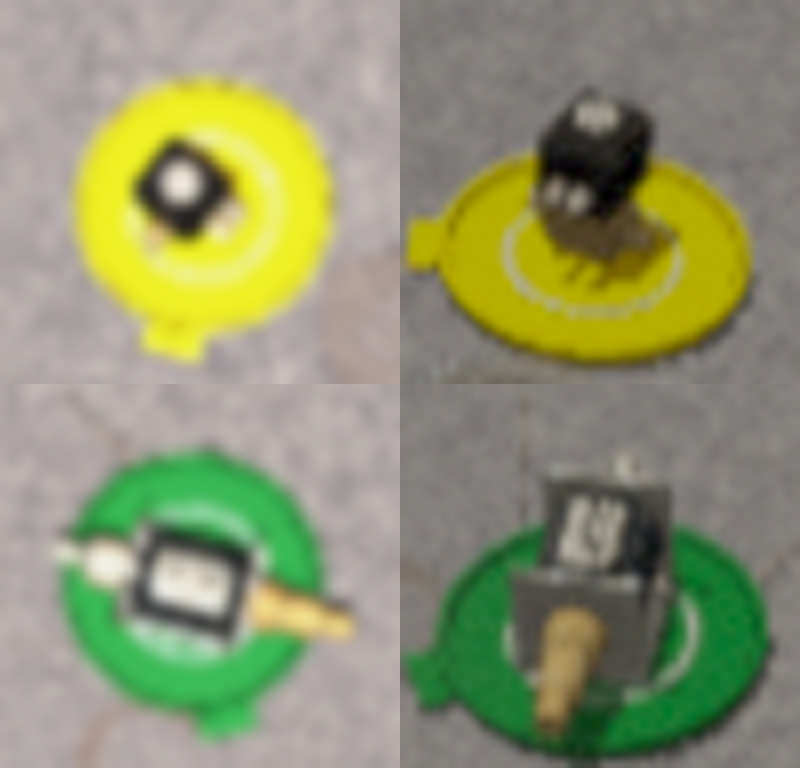

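View pics/zoom2.png

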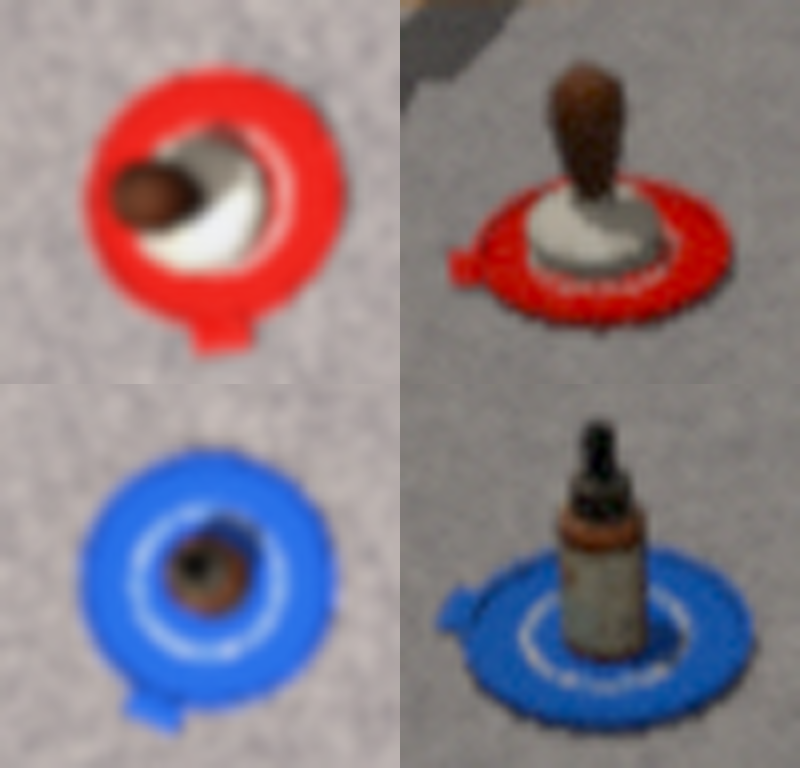

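```bash
cat >> h.py <<'E'
TR=dict(red=(.430,.2487),blue=(.472,-.019),green=(.4378,-.267),yellow=(.6293,-.165),black=(.6284,.157))
def down(a):
    y=np.array([np.cos(a),np.sin(a),0]);z=np.array([0,0,-1.]);return np.c_[np.cross(y,z),y,z]
def best(p,a):
    "closing direction a or a half turn from it, whichever needs the less turning"
    q0=np.array(get_joint_pos());L=[]
    for b in(a,a+np.pi):
        q=inverse_kinematics(list(p),down(b))
        if q is not None:L.append((np.abs(np.array(q)-q0).max(),b))
    return min(L)[1]
UP=.24
def pick(xy,z,a):
    a=best([*xy,UP],a);movep([*xy,UP],down(a));move_l([*xy,z],vel=.12)
    grasp();print("open",get_opening(),"F",get_gripper_force());move_l([*xy,UP],vel=.15);print("t",get_t(),"open",get_opening());return a
def put(xy,z,a,free=False):
    movep([*xy,UP],down(a));move_l([*xy,z+.03],vel=.15);move_l([*xy,z+.001],vel=.04,threshold=8)
    print("at",np.round(get_position(),4));release();move_l([*xy,UP],vel=.15);print("t",get_t())
E
python3 - <<'E'
from h import *
D={n:shot(n) for n in("top","side")}
P=dict(tamper=[((168.75,237.9),.005),((256.75,140.2),.005)],dropper=[((247.1,224.9),.107),((273.4,188.5),.005)],
 pump=[((322.1,237.75),.051),((265.9,233),.051)],valve=[((290.1,179.6),.059),((332.6,199.4),.060)])
for k,v in P.items():
    a,b=[ray(D[n],uv,z)[0,:2] for n,(uv,z) in zip(("top","side"),v)];print(k,a.round(4),b.round(4),"mean",((a+b)/2).round(4))
def ang(c,z,V):
    g=rect(D["top"],c,z,.05,400);m=(g.max(2)<V).astype(np.uint8)
    m=cv2.morphologyEx(m,cv2.MORPH_CLOSE,np.ones((41,41)));c=max(cv2.findContours(m,0,1)[0],key=cv2.contourArea)
    r=cv2.minAreaRect(c);print(r[0],np.array(r[1])/4,r[2])
ang(TR["yellow"],.057,95);ang(TR["green"],.051,110)
g=ray(D["top"],[(323-25+60/8,237-24+(548-384)/8),(323-25+352/8,237-24+(627-384)/8)],.028);print("nozzles",g.round(4),np.linalg.norm(g[0]-g[1]))
for k in TR:
  for a in(0,np.pi/2,np.pi/4): 
    q=[inverse_kinematics([*TR[k],.03],down(a+b)) for b in(0,np.pi)];print(k,round(a,2),[None if x is None else round(x[5],2) for x in q])
E
```

```text
tamper [0.4284 0.2564] [0.4293 0.2491] mean [0.4289 0.2527]
dropper [ 0.4691 -0.023 ] [ 0.471  -0.0249] mean [ 0.4701 -0.0239]
pump [ 0.4346 -0.2645] [ 0.4387 -0.2703] mean [ 0.4367 -0.2674]
valve [ 0.6256 -0.157 ] [ 0.6296 -0.1595] mean [ 0.6276 -0.1582]
(156.96153259277344, 208.19232177734375) [31.13555908 30.25850105] 37.87498092651367
(180.84188842773438, 202.18121337890625) [44.50992966 38.61231613] 14.534454345703125
nozzles [[ 0.4491 -0.2109  0.028 ]
 [ 0.418  -0.3326  0.028 ]] 0.12560910531285785
red 0 [np.float64(0.47), np.float64(-2.67)]
red 1.57 [np.float64(-1.1), np.float64(2.04)]
red 0.79 [np.float64(-0.31), np.float64(2.83)]
blue 0 [np.float64(-0.09), None]
blue 1.57 [np.float64(-1.67), np.float64(1.48)]
blue 0.79 [np.float64(-0.88), np.float64(2.26)]
green 0 [np.float64(-0.6), np.float64(2.54)]
green 1.57 [np.float64(-2.17), np.float64(0.97)]
green 0.79 [np.float64(-1.38), np.float64(1.76)]
yellow 0 [np.float64(-0.3), np.float64(2.85)]
yellow 1.57 [np.float64(-1.87), np.float64(1.28)]
yellow 0.79 [np.float64(-1.08), np.float64(2.06)]
black 0 [np.float64(0.21), np.float64(-2.94)]
black 1.57 [np.float64(-1.37), np.float64(1.78)]
black 0.79 [np.float64(-0.58), np.float64(2.56)]
```

```bash
python3 - <<'E'
from h import *
print(get_t())
a=pick((.4289,.2520),.060,0)
put(TR["black"],.060,a)
a=best([.4367,-.2674,UP],-np.radians(14.4))
movep([.4367,-.2674,UP],down(a))
D={n:shot(n) for n in("top","side")}
z=[]
for n in D:
    u=proj(D[n],[*TR["black"],.03])[0].round().astype(int);print(n,u,[proj(D[n],[*TR["black"],h])[0].round(1) for h in(.005,.031,.09)])
    z.append(cv2.resize(D[n]["pixels"][u[1]-24:u[1]+24,u[0]-25:u[0]+25],None,fx=8,fy=8,interpolation=cv2.INTER_CUBIC))
cv2.imwrite("pics/blk.png",np.hstack(z)[:,:,::-1])
E
```

```text
0.4
open 0.031265922033111224 F 29.982298250833992
t 6.0083 open 0.031238972174528132
at [0.6285 0.157  0.0612]
t 11.35
top [198 179] [array([199.8, 180.8]), array([198.1, 179.3]), array([193.9, 175.8])]
side [318 146] [array([317.7, 152.2]), array([317.9, 145.5]), array([318.4, 130. ])]
```

View pics/blk.png

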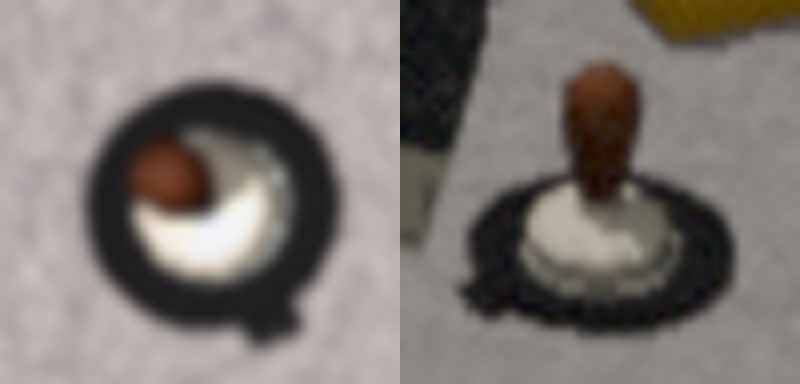

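```bash
cat >> h.py <<'E'
def settle(xy,z,a):
    a=best([*xy,UP],a);movep([*xy,z+.07],down(a));move_l([*xy,z],vel=.12);grasp();print("open",get_opening());release();move_l([*xy,UP],vel=.2)
t8=np.linspace(0,2*np.pi,73)
def circ(c,r,z):return np.c_[c[0]+r*np.cos(t8),c[1]+r*np.sin(t8),0*t8+z]
E
python3 - <<'E'
from h import *
c=TR["black"]
settle(c,.060,np.pi/2)
a=best([.4367,-.2674,UP],-np.radians(14.4));movep([.4367,-.2674,UP],down(a))
D={n:shot(n) for n in("top","side")};print(get_t())
z=[]
for n in D:
    u=proj(D[n],[*c,.03])[0].round().astype(int)-(25,24)
    g=cv2.resize(D[n]["pixels"][u[1]:u[1]+48,u[0]:u[0]+50],None,fx=8,fy=8,interpolation=cv2.INTER_CUBIC)
    tr=lambda P:((proj(D[n],P)-u+.5)*8-.5).round().astype(np.int32)
    for P,col in((circ(c,.029,.005),(255,0,255)),(circ(c,.029,.031),(0,255,255)),(circ(c,.016,.08),(0,255,0)),(circ(c,.056,.009),(255,120,0))):cv2.polylines(g,[tr(P)],1,col,1)
    z.append(g)
cv2.imwrite("pics/blk2.png",np.hstack(z)[:,:,::-1])
E
```

```text
open 0.03137882590496084
20.5583
```

View pics/blk2.png

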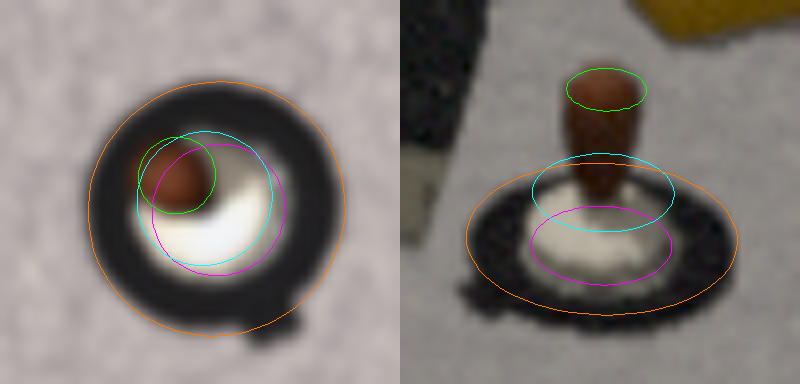

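```bash
python3 - <<'E'
from h import *
th=np.radians(14.4);yd=np.array([np.sin(th),np.cos(th)])
a=pick((.4365,-.2674),.032,-th)
print(get_wrist_force())
put(np.array(TR["red"])+.007*yd,.032,a)
a=pick(TR["black"],.060,np.pi/2)
put(TR["green"],.060,a)
vx=np.array([-.614,-.789])
a=pick((.627,-.1577),.038,np.radians(-37.9))
put(np.array(TR["black"])-.005*vx,.038,a)
D={n:shot(n) for n in("top","side")};print(get_t())
z=[]
for k in("red","green","black"):
  for n in D:
    u=proj(D[n],[*TR[k],.03])[0].round().astype(int)-(25,24)
    z.append(cv2.resize(D[n]["pixels"][u[1]:u[1]+48,u[0]:u[0]+50],None,fx=5,fy=5,interpolation=cv2.INTER_CUBIC))
cv2.imwrite("pics/mid.png",np.vstack([np.hstack(z[::2]),np.hstack(z[1::2])])[:,:,::-1])
E
```

```text
open 0.04367625376601743 F 29.999776482582092
t 25.0583 open 0.04364489023487707
[ 0.51332646 -1.10235182 -3.73850306]
at [0.4319 0.2555 0.0332]
t 31.625
open 0.031151453161912 F 29.965548484235214
t 36.5917 open 0.03134139601996455
at [ 0.4379 -0.2671  0.0612]
t 42.75
open 0.029786135291924525 F 29.93340700864792
t 47.9667 open 0.029977271075353643
at [0.6316 0.161  0.0392]
t 53.95
54.05
```

View pics/mid.png

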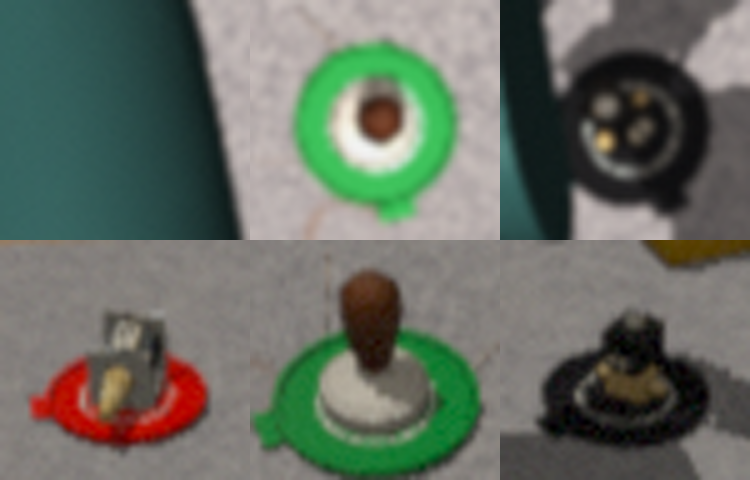

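```bash
python3 - <<'E'
from h import *
a=pick((.470,-.024),.046,0)
put(TR["yellow"],.046,a)
vx=np.array([-.614,-.789])
a=pick(np.array(TR["black"])-.005*vx,.038,np.radians(-37.9))
put(np.array(TR["blue"])-.005*vx,.038,a)
a=best([*TR["black"],.3],0);movep([*TR["black"],.3],down(a))
D={n:shot(n) for n in("top","side")};print(get_t())
z=[]
for k in("red","green","blue","yellow"):
  for n in D:
    u=proj(D[n],[*TR[k],.03])[0].round().astype(int)-(20,21)
    z.append(cv2.resize(D[n]["pixels"][u[1]:u[1]+42,u[0]:u[0]+40],None,fx=5,fy=5,interpolation=cv2.INTER_CUBIC))
cv2.imwrite("pics/end.png",np.vstack([np.hstack(z[::2]),np.hstack(z[1::2])])[:,:,::-1])
E
```

```text
open 0.031569486102604925 F 29.98724206360947
t 59.2167 open 0.03132635271745072
at [ 0.6294 -0.165   0.0472]
t 64.7167
open 0.029638545451962303 F 29.97155785560608
t 70.2917 open 0.029552032166426604
at [ 0.4752 -0.0151  0.0392]
t 76.0
77.0417
```

View pics/end.png

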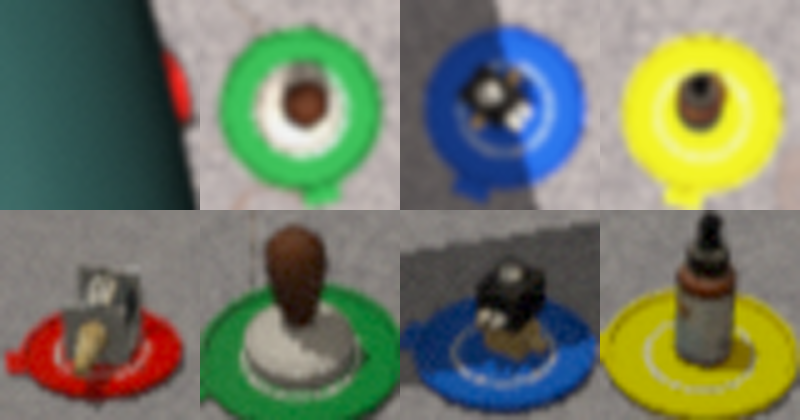

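```bash
cat > ov.py <<'E'
from h import *
import sys
goto_joints([1.196,.116,1.442,0,1.584,-.038])
D={n:shot(n) for n in("top","side")};print(get_t())
th=np.radians(14.4);B=(.0011,.0023)
def quad(c,xd,x0,x1,y0,y1,z):
    xd=np.array(xd);yd=np.array([-xd[1],xd[0]]);return np.array([[*(np.array(c)+x*xd+y*yd),z] for x,y in((x0,y0),(x1,y0),(x1,y1),(x0,y1))])
def model(k,c):
    if k=="yellow":return[circ(c,.0165,.005),circ(c,.0165,.075)]
    if k=="green":return[circ(c,.029,.005),circ(c,.029,.031)]
    if k=="blue":return[quad(c,(-.614,-.789),-.023,.012,-.015,.015,.057)]
    xd=(np.cos(th),-np.sin(th));return[quad(c,xd,-.022,.022,-.019,.033,.051),quad(c,xd,-.01,.01,-.064,.064,.028)]
z=[]
for k in("red","green","blue","yellow"):
  for s,n in((1,"top"),(-1,"side")):
    c=np.array(TR[k])+s*np.array(B);print(k,n,c.round(4),ring(D[n],TR[k])[0].round(4))
    u=proj(D[n],[*c,.03])[0].round().astype(int)-(20,21)
    g=cv2.resize(D[n]["pixels"][u[1]:u[1]+42,u[0]:u[0]+40],None,fx=7,fy=7,interpolation=cv2.INTER_CUBIC)[:,40:240]
    for P in [circ(c,.032,.005)]+model(k,c):cv2.polylines(g,[((proj(D[n],P)-u+.5)*7-.5-(40,0)).round().astype(np.int32)],1,(255,0,255),1)
    z.append(g)
cv2.imwrite(sys.argv[1],np.vstack([np.hstack(z[::2]),np.hstack(z[1::2])])[:,:,::-1])
E
python3 ov.py pics/ov.png
```

```text
79.4083
red top [0.4311 0.251 ] [0.4311 0.2522]
red side [0.4289 0.2464] [0.4296 0.245 ]
green top [ 0.4389 -0.2647] [ 0.4385 -0.2627]
green side [ 0.4367 -0.2693] [ 0.4369 -0.2677]
blue top [ 0.4731 -0.0167] [ 0.4728 -0.016 ]
blue side [ 0.4709 -0.0213] [ 0.4715 -0.0206]
yellow top [ 0.6304 -0.1627] [ 0.6302 -0.1634]
yellow side [ 0.6282 -0.1673] [ 0.6286 -0.1672]
```

View pics/ov.png

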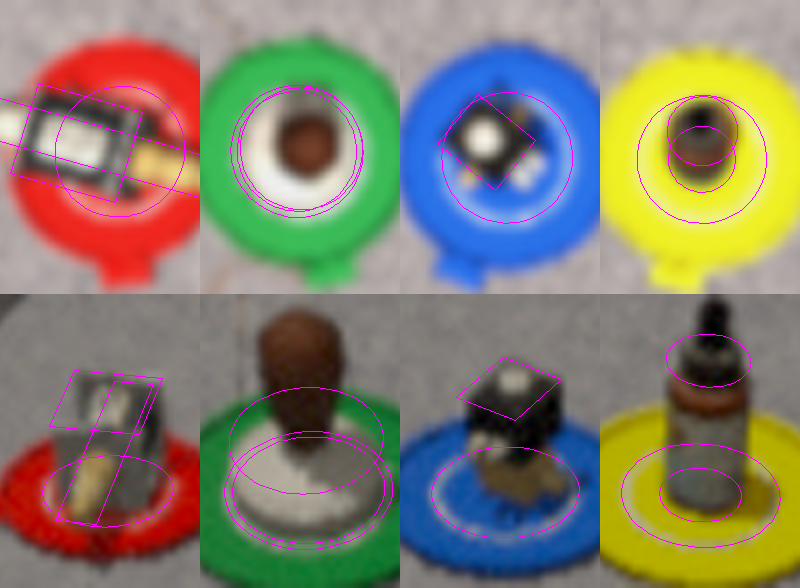

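```bash
python3 - <<'E'
from h import *
x,y=TR["yellow"]
a=best([x,y,UP],0);movep([x,y,UP],down(a));move_l([x,y,.046],vel=.15);grasp();print(get_opening())
move_l([x,y,.056],vel=.05);move_l([x-.003,y-.003,.056],vel=.03);move_l([x-.003,y-.003,.047],vel=.04);release();move_l([x-.003,y-.003,UP],vel=.15)
E
python3 ov.py pics/ov2.png
```

```text
0.031415088820163715
91.7833
red top [0.4311 0.251 ] [0.4311 0.2523]
red side [0.4289 0.2464] [0.4296 0.2452]
green top [ 0.4389 -0.2647] [ 0.4385 -0.2626]
green side [ 0.4367 -0.2693] [ 0.437  -0.2676]
blue top [ 0.4731 -0.0167] [ 0.4728 -0.016 ]
blue side [ 0.4709 -0.0213] [ 0.4714 -0.0205]
yellow top [ 0.6304 -0.1627] [ 0.6295 -0.1635]
yellow side [ 0.6282 -0.1673] [ 0.6284 -0.167 ]
```

View pics/ov2.png

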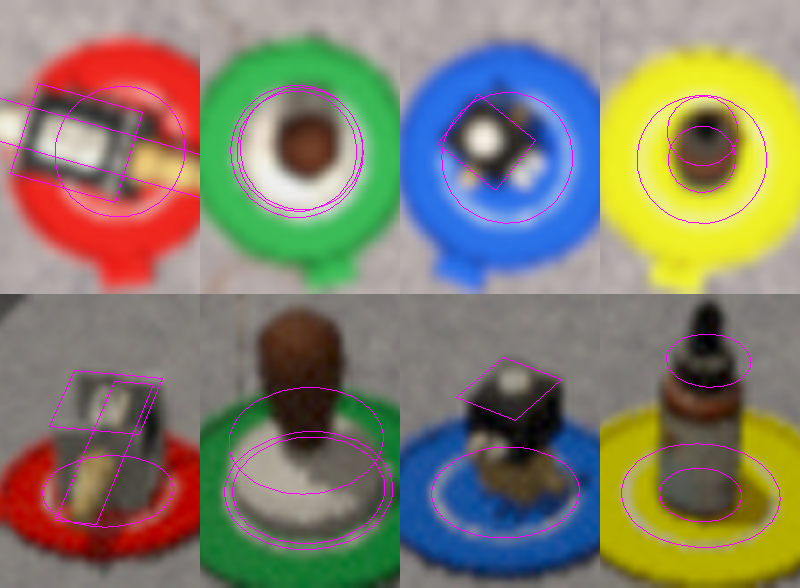

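All four stand centred on their trays, and the dropper base (pixels 660–742, bottom about 520) now matches its expected outline. I'm handing in.

```bash
python3 -c "
from station import *
print(hand_in(),get_t())"
```

```text
the job is handed in; nothing more can be done
the job is handed in; nothing more can be done
```

The job is handed in, at about 92 s: pump on red, valve on blue, tamper on green and dropper on yellow, all upright and within a few mm of their dots by the last pictures; the pitcher was not touched.

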